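# Tuck the retaining flap of a circuit-board carrier

## Task

Close the loaded board carrier with a fingertip: push its orange sprung flap over from upright until it lies flat across the boards, keep it pressed down and push it by its white rib until its free edge is tucked all the way beneath the blue retaining lip and stays there by itself. Only touch and push, gently: do not lift, tip or shove the carrier away from its place, and leave the other things on the bench alone.

Things in the scene. Friction and masses are not known exactly. Their poses are not given: they have to be found in the camera images.
- carrier: loose, heavy (1.6 kg) open black box with five green circuit boards standing in it, 150 (x) x 130 (y) mm, far wall top at 61 mm. Origin: centre of underside, z up. The orange flap hinges at its -x end (axis along y) and folds over towards +x, where the blue lip is. Black cheeks (tops at 74 mm) flank the flap at x -75..-39, y +-59 mm. A sideways push over about 8 N shifts the carrier
- flap (a joint): angle of the orange flap (rad): 0 = flat (a stop), 1.57 = upright, at most 1.95 (leaning to -x). Rigid plate 100 mm wide, 3 mm thick, reaching 116 mm from its hinge axis. Flat, its upper face is at carrier z = 65.5 mm. Its outer face (upper when flat, facing -x when upright) bears the rib: fold it by pushing that face from the -x side
- flap_slide (a joint): how far the hinge has slid in its slots along carrier +x (m): 0 = back, 0.020 = fully forward (stops at both). Stiff: moves only when pushed along with over about 3 N, and stays where left. With the flap flat its free edge is 8 mm short of the lip's edge at 0, and 12 mm beneath the lip at 0.020
- flap_hinge (a point): middle of the flap's hinge axis, at carrier x = -66 mm plus flap_slide, z = 64 mm; axes as the carrier's. A weak spring (0.06 N m/rad, at rest near upright) keeps the flap up: holding it flat takes about 2 N pressed 50 mm from this axis; let go untucked, it springs back up part way
- rib_foot (a point): foot of the white push rib's hinge-side face, on the flap's outer face, mid-width, 59 mm from the hinge axis. The rib is 80 mm long (across the flap), 6 mm thick, 8 mm high; the clear strip between hinge and rib takes a fingertip. x points from hinge to free edge, z out of the outer face
- flap_edge (a point): middle of the flap's free edge, mid-thickness, 116 mm from the hinge axis; x from hinge to edge, z out of the outer face
- lip_edge (a point): middle of the lower front edge of the fixed blue lip, at carrier x = 58 mm, z = 69.5 mm; axes as the carrier's. The lip is 104 mm wide, 3.5 mm thick (top at 73 mm) and reaches 17 mm to +x from here, joined to a web behind. With the flap flat there are 4 mm between its upper face and the lip's underside
- spool: grey solder-wire spool, 54 mm across, 44 mm tall, standing; origin at the centre of its underside. Leave it alone
- driver: red-handled screwdriver, 170 mm long, lying; origin at the centre of its underside, its x axis along it. Leave it alone
- parts_bin: small open yellow parts bin, 100 x 75 x 50 mm; origin at the centre of its underside. Leave it alone
- flux: white bottle with red cap, 38 mm across, 85 mm tall; origin at the centre of its underside. Leave it alone
- meter: yellow multimeter lying on its back, 150 x 75 x 35 mm; origin at the centre of its underside. Leave it alone
- mug: blue mug, 80 mm across, 90 mm tall; origin at the centre of its underside. Leave it alone
Things that resemble listed ones, but are neither listed nor needed, are in the scene too. Leave any purple look-alike of the carrier alone.

How it is judged:
By the outcome, as a careful person would: the job done as asked, in the order asked, and still so for the second after the job is handed in, with the robot touching nothing.
It also fails if it takes over 38 s, if anything falls off the work surface, if the arm or the gripper's body presses on something with over 40 N, if the wrist force passes 120 N, or if a joint passes its speed limit or range.

## Robot

A 6-joint arm with a two-finger parallel gripper is mounted at the origin on the work surface. World frame = base frame: x ahead of the robot, y to its left, z up, the work surface at z = 0. Lengths are in m, angles in rad, forces in N, time in s.
With the tool pointing down it reaches from about 0.25 to 0.775 m from the base axis. Payload 4 kg.
Tool frame: the origin (TCP) lies on the centre line of the jaws, within the pads' length; the fingertips stand 14 mm ahead of it and the grasp point (between the pads) lies 5 mm behind it (robot.tcp_to_tips is the distance from the TCP to the fingertips, in m); z points along the fingers, y is the line along which they close (so a half turn about z gives the same grasp; the last joint's range is limited). The gripper opens to 94 mm and grips with 3 to 60 N. Pads are 16 mm wide; open, the fingers measure 119 mm over their backs; the gripper's body (75 mm by 177 mm) begins 78 mm behind the grasp point.
Start: joints at [-1.407, 0.087, 1.371, -0, 1.684, -0.103], TCP at [0.145, -0.531, 0.198] pointing down, gripper open.
Joint ranges: [-3.1, 3.1], [-0.76, 2.03], [0.27, 2.55], [-1.08, 4.22], [0.17, 2.65], [-2.57, 2.57]. Speed limits (rad/s): [2.79, 2.79, 3.14, 3.14, 3.14, 3.14].

## Interface

Orientations are given as [roll, pitch, yaw] about the fixed x, y, z axes, in that order (R = Rz(yaw) Ry(pitch) Rx(roll)).
In Python, from bench import robot gives the robot as it stands.
- The arm moves only by the tool carry_out, never from a script. Its argument "increments" is a list of rows, each a list of 3 entries, a list of its own where there are three numbers: the closure in counts, from 0 (fully open) to 255 (shut), then the shift along the tool's x, y, z in mm, then the turn about the tool's z in degrees. In form: [[fingers, [dx, dy, dz], twist], ...]. A call has 1 to 8 rows; each row shifts and turns the commanded pose from where the row before left it, along the tool's axes as they then stand; what a row does not reach is not made up. A row lasts 1/10 s, in which the tool goes at most 50 mm and 8.59 degrees, less where a joint would pass 70% of its speed; a pose out of reach is approached as far as the arm can. A call with a gripper value outside its range is refused whole. The fingers move at their own pace and stop on an object; the grip force is fixed at half the most. Time passes only in rows, so rows that do not move let the fingers close. It gives the time, the measured TCP pose, the force, the opening and the grip force at its end, in the units of the state.
- robot.get_obs(): the state, without advancing time (a new reading comes with each control period).
- robot.snapshot(name): name is "side" or "top"; returns the picture (400x640x3 uint8, blue, green, red); there is no depth.
- robot.get_calibration(name): a dict with "vfov" (degrees; the focal length in pixels is half the picture's height over the tangent of half this angle, whatever the lens; pixels are square), "cx", "cy" (the principal point, pixels), "T" (4x4, takes a point from camera to world coordinates). Camera axes: x right, y down, z forward; pixel columns grow to the right and rows downward; lengths in m; the calibration is good to about 2 mm. A picture is of the moment at which its call begins. get_calibration takes no time and is no camera call.
- robot.close_job(): hands the job in; it is judged then, once.
The state is a dict: "time": time; "joint_positions": joint angles; "qvel": joint speeds; "joint_torque": joint torques, N m; "tool_pos": TCP position; "ee_rot": TCP orientation; "wrist_force": force on the tool from outside, world axes, zero at the start; "wrist_torque": the same for the moment, N m; "width": finger opening in m; "finger_force": force on a finger pad.
Only numpy, scipy, OpenCV 4.12 (cv2) and the standard library are available. Lean on these libraries where they do the work, as an engineer would, in place of code of your own. Each camera call takes 0.05 s, during which the arm holds its last target. There are 200 camera calls.

## Working session

There is one attempt and no reset: what is moved stays moved. The work goes in short steps, Python scripts to look and compute and a tool call to move; the robot and the scene stay as the last step left them, time stands still between calls to the robot, and variables do not carry over. Pictures are saved under pics/ and viewed, at most 10 in all, crops included, and the job is handed in when it is done.

Besides the shell and the picture viewer there is one more tool, called after ">>>" as name(argument=value, ...), one argument or row to a line, values as JSON. carry_out: Moves the arm, as the interface text tells. Its arguments: {"type":"object","properties":{"increments":{"type":"array","items":{"type":"array"}}},"required":["increments"]}

```bash
mkdir -p pics
python3 - <<'E'
from bench import robot
import cv2,numpy as np
for n in("top","side"):
    cv2.imwrite(f"pics/{n}0.png",robot.snapshot(n))
    c=robot.get_calibration(n);print(n,c["vfov"],c["cx"],c["cy"],np.round(c["T"],3).tolist(),[k for k in c])
o=robot.get_obs();print(o["tool_pos"],o["ee_rot"],o["wrist_force"],o["time"],o["width"])
E
```

```text
top 50.64372994349701 310.4236142542235 198.77648921052335 [[-0.01, -0.998, 0.056, 0.514], [-1.0, 0.01, 0.002, 0.01], [-0.003, -0.056, -0.998, 1.171], [0.0, 0.0, 0.0, 1.0]] ['vfov', 'cx', 'cy', 'T']
side 48.10758481849095 320.2509902800228 194.58660434131423 [[-0.788, -0.359, 0.5, -0.144], [-0.615, 0.428, -0.663, 0.959], [0.024, -0.829, -0.558, 0.866], [0.0, 0.0, 0.0, 1.0]] ['vfov', 'cx', 'cy', 'T']
[ 0.14493055 -0.53005311  0.19695198] [-3.13969691e+00 -1.93192640e-04  2.66824563e-01] [-0.29324492  0.71443436  0.78046605] 0.1 0.09412491676242522
```

View pics/top0.png

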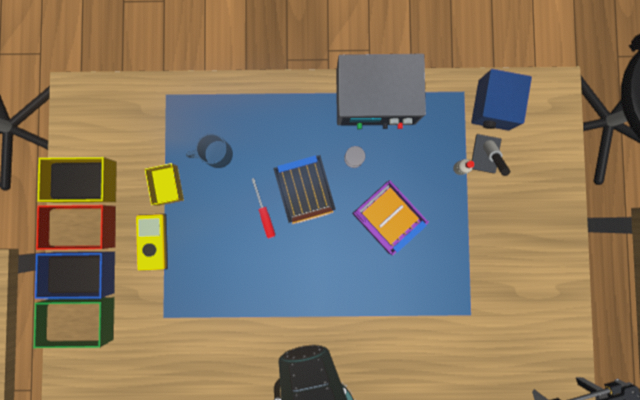

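View pics/side0.png

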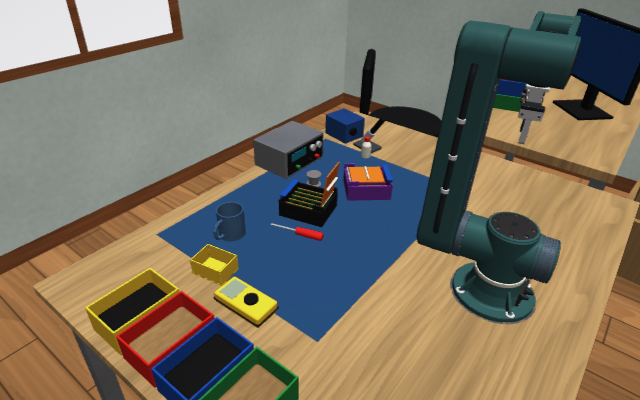

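The top view shows the open carrier near (304,190), with its blue lip at about (299,163) and the upright flap at about (312,217). The purple look-alike is at (390,217). The side view agrees, with the orange flap upright at (330,185).

```bash
cat > h.py <<'E'
import cv2,numpy as np
from bench import robot
def ray(n,u,v,z):
    c=robot.get_calibration(n);T=np.array(c["T"]);f=200/np.tan(np.radians(c["vfov"]/2))
    d=T[:3,:3]@np.array([(u-c["cx"])/f,(v-c["cy"])/f,1]);o=T[:3,3]
    return o+d*(z-o[2])/d[2]
def hsv(im,lo,hi): return cv2.inRange(cv2.cvtColor(im,cv2.COLOR_BGR2HSV),lo,hi)
E
python3 - <<'E'
from h import *
t=cv2.imread("pics/top0.png");s=cv2.imread("pics/side0.png")
a=cv2.resize(t[145:235,260:350],(400,400),interpolation=cv2.INTER_CUBIC);b=cv2.resize(s[150:240,265:355],(400,400),interpolation=cv2.INTER_CUBIC)
cv2.imwrite("pics/z0.png",np.hstack([a,b]))
m=hsv(t,(105,150,140),(125,255,255));m2=np.zeros_like(m);m2[145:180,265:335]=m[145:180,265:335]
n=cv2.connectedComponentsWithStats(m2);print(n[2],n[3])
c=max(cv2.findContours(m2,0,2)[0],key=cv2.contourArea);r=cv2.minAreaRect(c);print(r)
for p in cv2.boxPoints(r):print(p,ray("top",*p,.073).round(4))
# box outline, dark pixels
print([t[y,x].tolist() for x,y in((290,180),(297,163),(312,217),(332,205))])
E
```

```text
[[     0      0    640    400 255720]
 [   277    155     40     18    280]] [[319.52483576 199.53966839]
 [296.81785714 163.27142857]]
((296.94805908203125, 163.31451416015625), (7.048895359039307, 40.09782028198242), 74.35775756835938)
[276.6914  165.32639] [0.6641 0.1    0.073 ]
[315.30414 154.5148 ] [ 0.6915 -0.0012  0.073 ]
[317.2047  161.30264] [ 0.6736 -0.006   0.073 ]
[278.59198 172.11423] [0.6462 0.0951 0.073 ]
[[95, 77, 68], [210, 117, 59], [94, 153, 196], [59, 55, 53]]
```

View pics/z0.png

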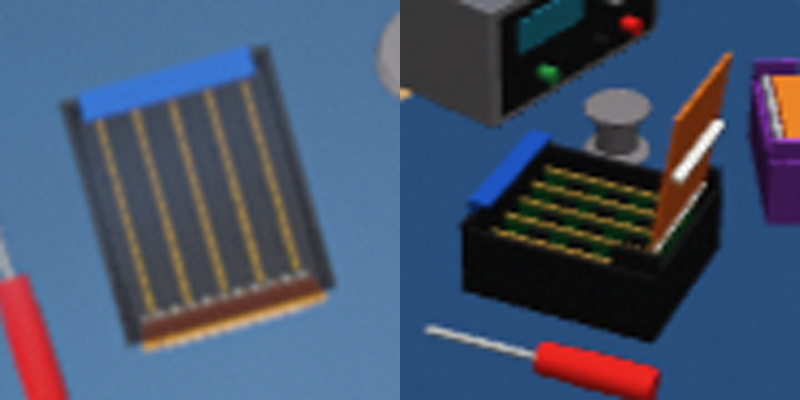

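The crop shows the lip at the +x end and the flap upright with its rib facing -x. The carrier yaw is about 15°, which matches the tool's yaw. The lip length measures 104.8 mm against 104 mm given. Next I check the flap's lean.

Run:
```python
from h import *
t=cv2.imread("pics/top0.png");s=cv2.imread("pics/side0.png")
yaw=.264;ex=np.array([np.cos(yaw),np.sin(yaw)]);ey=np.array([-ex[1],ex[0]])
C=np.array([.6689,.0470])-.0665*ex
print("C",C)
car=lambda p:(np.array([(p[:2]-C)@ex,(p[:2]-C)@ey])*1e3).round(1)
m=hsv(t,(8,90,130),(22,255,255));k=np.zeros_like(m);k[200:235,280:345]=m[200:235,280:345]
c=max(cv2.findContours(k,0,2)[0],key=cv2.contourArea);r=cv2.minAreaRect(c);print(r)
for z in(.175,.18):print(z,[car(ray("top",*p,z)).tolist() for p in cv2.boxPoints(r)], car(ray("top",*r[0],z)))
# rib, side view
m=hsv(s,(0,0,170),(180,70,255));k=np.zeros_like(m);k[150:205,322:340]=m[150:205,322:340]
n=cv2.connectedComponentsWithStats(k)
for st,ce in zip(n[2][1:],n[3][1:]):
    if st[4]>8:print(st,ce,[(z,car(ray("side",*ce,z)).tolist()) for z in(.066,.12,.126)])
for z in (.073,):
    m=hsv(s,(105,150,120),(125,255,255));k=np.zeros_like(m);k[175:202,275:305]=m[175:202,275:305]
    n=cv2.connectedComponentsWithStats(k);i=n[2][1:,4].argmax()+1;print("lip side",n[2][i],car(ray("side",*n[3][i],z)))
```

```text
C [0.60470396 0.02964722]
((312.0529479980469, 216.68824768066406), (1.774888038635254, 41.4842414855957), 74.2913589477539)
0.175 [[-77.6, 49.0], [-77.6, -48.7], [-81.8, -48.7], [-81.8, 49.0]] [-79.7   0.2]
0.18 [[-77.7, 48.7], [-77.7, -48.4], [-81.8, -48.4], [-81.9, 48.7]] [-79.8   0.2]
[327 177  11  13  38] [332.         182.84210526] [(0.066, [-44.6, -92.3]), (0.12, [-74.0, -12.3]), (0.126, [-77.3, -3.5])]
lip side [275 175  30  27 427] [84.5 -9. ]
```

>>> carry_out(
  increments=[
    [255,[0,0,0],0],
    [255,[0,0,0],0],
  ],
)

```text
time: 0.3
tool_pos: [0.145, -0.5304, 0.1976]
ee_rot: [-3.141, -0.0, 0.267]
wrist_force: [0.5, -0.2, 0.3]
width: 0.0817
finger_force: 0.0
```

The free edge is at carrier x ≈ -80, so the flap leans back about 7°. Rib and widths agree with the given sizes. Moving behind the flap with the fingers shut.

>>> carry_out(
  increments=[
    [255,[30,-26,0],0],
    [255,[30,-26,0],0],
    [255,[30,-26,0],0],
    [255,[30,-26,0],0],
    [255,[30,-26,0],0],
    [255,[30,-26,0],0],
    [255,[30,-26,0],0],
    [255,[30,-26,0],0],
  ],
)

```text
time: 1.1
tool_pos: [0.3223, -0.2652, 0.1981]
ee_rot: [3.141, -0.0, 0.266]
wrist_force: [0.4, -0.2, -0.3]
width: 0.0175
finger_force: 0.0
```

>>> carry_out(
  increments=[
    [255,[30,-26,0],0],
    [255,[30,-26,0],0],
    [255,[30,-26,0],0],
    [255,[30,-26,0],0],
    [255,[30,-26,0],0],
    [255,[30,-26,0],0],
    [255,[26,-26,0],0],
    [255,[10,-20,0],0],
  ],
)

```text
time: 1.9
tool_pos: [0.4779, -0.0126, 0.1976]
ee_rot: [-3.141, -0.0, 0.269]
wrist_force: [-0.6, -1.3, 0.4]
width: 0.0006
finger_force: 0.0
```

>>> carry_out(
  increments=[
    [255,[0,0,0],0],
    [255,[0,0,0],0],
  ],
)

```text
time: 2.1
tool_pos: [0.4766, -0.0149, 0.1979]
ee_rot: [3.141, 0.001, 0.268]
wrist_force: [-0.3, -0.1, -0.3]
width: 0.0004
finger_force: 0.0
```

```bash
cat >> h.py <<'E'
yaw=.264;ex=np.array([np.cos(yaw),np.sin(yaw)]);ey=np.array([-ex[1],ex[0]])
C=np.array([.6047,.0296])
def car(p): return (np.array([(p[:2]-C)@ex,(p[:2]-C)@ey])*1e3).round(1)
E
python3 - <<'E'
from h import *
t=robot.snapshot("top");s=robot.snapshot("side")
o=robot.get_obs();p=np.array(o["tool_pos"]);print(car(p),p,o["ee_rot"],o["wrist_force"],o["width"],o["time"])
a=cv2.resize(t[145:245,260:360],(400,400));b=cv2.resize(s[130:230,265:365],(400,400))
cv2.imwrite("pics/z1.png",np.hstack([a,b]))
E
```

```text
[-135.6  -10.4] [ 0.4765175  -0.01578053  0.1980083 ] [3.14094006e+00 1.61620865e-04 2.65657090e-01] [ 0.01453753 -0.05855537  0.60342631] 0.00053383313122596 2.2
```

View pics/z1.png

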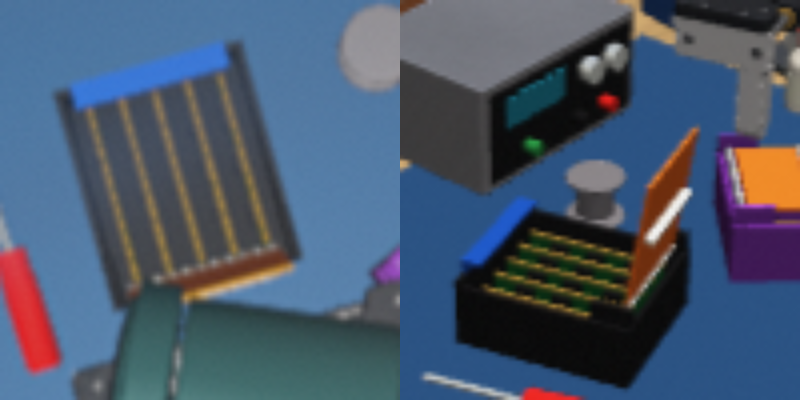

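The gripper is behind the flap and clear of it: the shut fingertip is at about (352,164) in the side view and the flap is still upright. Descending and centring.

>>> carry_out(
  increments=[
    [255,[5,-5,20],0],
    [255,[5,-5,20],0],
    [255,[5,0,20],0],
    [255,[5,0,16],0],
    [255,[5,0,0],0],
    [255,[5,0,0],0],
    [255,[0,0,0],0],
    [255,[0,0,0],0],
  ],
)

```text
time: 3.0
tool_pos: [0.5039, 0.0023, 0.1233]
ee_rot: [3.141, -0.002, 0.266]
wrist_force: [0.3, -0.5, 1.2]
width: 0.0005
finger_force: 0.0
```

>>> carry_out(
  increments=[
    [255,[5,0,0],0],
    [255,[5,0,0],0],
    [255,[5,0,0],0],
    [255,[5,0,0],0],
    [255,[0,0,0],0],
  ],
)

```text
time: 3.5
tool_pos: [0.523, 0.0082, 0.1218]
ee_rot: [3.142, 0.0, 0.267]
wrist_force: [-0.3, 0.3, -0.1]
width: 0.0002
finger_force: 0.0
```

```bash
cat >> h.py <<'E'
def st():
    o=robot.get_obs();p=np.array(o["tool_pos"]);f=np.array(o["wrist_force"])
    print("car xy",car(p),"z",p[2].round(4),"tip",(p[2]-.014).round(4),"F x,y,z",(f[:2]@ex).round(2),(f[:2]@ey).round(2),f[2].round(2),"yaw",o["ee_rot"][2].round(3),o["time"])
E
python3 - <<'E'
from h import *
st();s=robot.snapshot("side");t=robot.snapshot("top")
a=cv2.resize(t[145:245,260:360],(400,400));b=cv2.resize(s[130:230,265:365],(400,400))
cv2.imwrite("pics/z2.png",np.hstack([a,b]))
E
```

```text
car xy [-84.5   0.7] z 0.1218 tip 0.1078 F x,y,z -0.23 0.39 -0.1 yaw 0.267 3.5
```

View pics/z2.png

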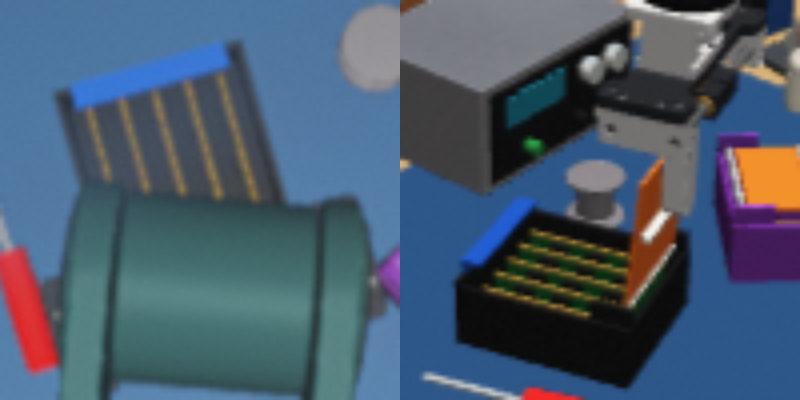

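The fingertip, at about (334,183) in the side view, stands right behind the flap below the rib, with no contact force yet. Folding along an arc.

>>> carry_out(
  increments=[
    [255,[5,0,0],0],
    [255,[4,0,1],0],
    [255,[4,0,0],0],
    [255,[4,0,1],0],
    [255,[4,0,1],0],
    [255,[4,0,1],0],
    [255,[4,0,2],0],
    [255,[3,0,2],0],
  ],
)

```text
time: 4.4
tool_pos: [0.5579, 0.0173, 0.1187]
ee_rot: [3.139, -0.012, 0.267]
wrist_force: [3.4, 2.0, 12.2]
width: 0.0007
finger_force: 6.3
```

>>> carry_out(
  increments=[
    [255,[3,0,2],0],
    [255,[3,0,2],0],
    [255,[2,0,2],0],
    [255,[2,0,2],0],
    [255,[2,0,2],0],
    [255,[2,0,3],0],
    [255,[2,0,3],0],
    [255,[1,0,2],0],
  ],
)

```text
time: 5.2
tool_pos: [0.5803, 0.0232, 0.1044]
ee_rot: [3.138, -0.028, 0.268]
wrist_force: [11.3, 5.0, 15.2]
width: 0.0011
finger_force: 7.5
```

Run:
```python
from h import *
st();s=robot.snapshot("side");t=robot.snapshot("top")
a=cv2.resize(t[145:245,260:360],(400,400));b=cv2.resize(s[130:230,265:365],(400,400))
cv2.imwrite("pics/z3.png",np.hstack([a,b]))
```

```text
car xy [-25.2   0.2] z 0.1044 tip 0.0904 F x,y,z 12.21 1.88 15.22 yaw 0.268 5.2
```

View pics/z3.png

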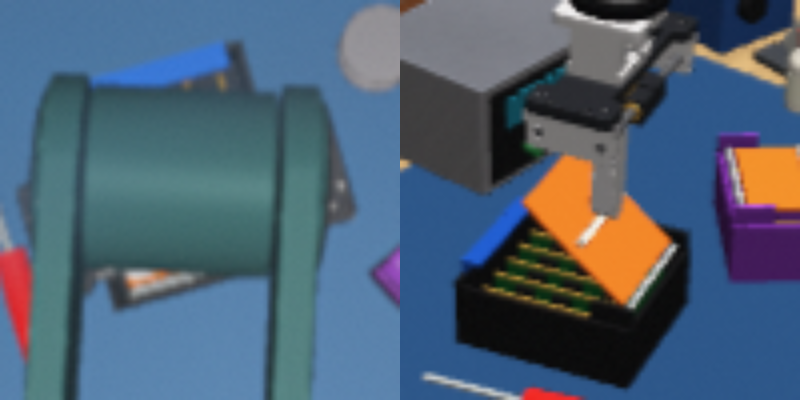

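The fingertip is at about (317,184) in the side view, close to or on the rib's line. The flap is folded roughly halfway, the force is higher than expected, and the carrier looks unmoved. I'll work out the geometry before going on.

Run:
```python
from h import *
def onY(u,v,y): # side ray with carrier plane y=const (mm)
    a=ray("side",u,v,0.);b=ray("side",u,v,.2)
    ya,yb=car(a)[1],car(b)[1];k=(y-ya)/(yb-ya);p=a+k*(b-a);return car(p),(p[2]*1e3).round(1)
for nm,u,v,y in(("edge",296.25,180.75,50),("rib",310.75,190.75,40),("hinge",322.5,206.25,50),("tip",317,183.5,12)):print(nm,onY(u,v,y))
st()
print(np.round(robot.get_obs()["ee_rot"],3),np.round(robot.get_obs()["wrist_torque"],2))
s=cv2.imread("pics/side0.png")
for f in("z0","z3"):pass
```

```text
edge (array([19.1, 50. ]), np.float64(138.5))
rib (array([-25.1,  40. ]), np.float64(108.3))
hinge (array([-69.4,  50. ]), np.float64(69.6))
tip (array([-33.7,  12. ]), np.float64(120.8))
car xy [-29.8   0. ] z 0.1015 tip 0.0875 F x,y,z -1.21 -0.57 2.03 yaw 0.268 5.3
[ 3.138 -0.016  0.268] [-0.01 -0.02  0.01]
```

Run:
```python
from h import *
c=robot.get_calibration("side");T=np.linalg.inv(np.array(c["T"]));f=200/np.tan(np.radians(c["vfov"]/2))
def pr(cx,cy,z):
    w=np.r_[C+(cx*ex+cy*ey)/1e3,z/1e3,1];q=(T@w)[:3];u=c["cx"]+f*q[0]/q[2];v=c["cy"]+f*q[1]/q[2];return round(400+(u-265)*4),round((v-130)*4)
for nm,x,z in(("z2",-84.5,107.8),("z3",-25.2,90.4)):
    print(nm,[pr(x+a,b,z) for a in(-8,8) for b in(-12,12)])
print("rib@41",[pr(-66+l*np.cos(.715)-h*np.sin(.715),b,64+l*np.sin(.715)+h*np.cos(.715)) for b in(-40,40) for l,h in((59,1.5),(59,9.5),(65,9.5))])
print(robot.tcp_to_tips)
st()
```

```text
z2 [(689, 230), (678, 246), (670, 225), (659, 241)]
z3 [(619, 231), (607, 247), (600, 227), (588, 242)]
rib@41 [(620, 197), (626, 192), (621, 187), (580, 247), (586, 242), (581, 236)]
0.014
car xy [-29.8   0. ] z 0.1015 tip 0.0875 F x,y,z -1.21 -0.57 2.03 yaw 0.268 5.3
```

Run:
```python
from h import *
c=robot.get_calibration("side");T=np.linalg.inv(np.array(c["T"]));f=200/np.tan(np.radians(c["vfov"]/2))
def pr(cx,cy,z):
    w=np.r_[C+(cx*ex+cy*ey)/1e3,z/1e3,1];q=(T@w)[:3];u=c["cx"]+f*q[0]/q[2];v=c["cy"]+f*q[1]/q[2];return round(400+(u-265)*4),round((v-130)*4)
print("z1",[pr(-135.6+a,-10.4+b,184) for a in(-8,8) for b in(-12,12)])
print("lip",[pr(x,y,73) for x in(58,75) for y in(-52,52)],"box",[pr(-75,65,0),pr(75,65,0),pr(-75,-65,74)])
a=cv2.imread("pics/z1.png")[60:200,660:800];b=cv2.imread("pics/z2.png")[120:260,600:740];d=cv2.imread("pics/z3.png")[120:260,540:680]
cv2.imwrite("pics/z4.png",cv2.resize(np.hstack([a,b,d]),(798,266),interpolation=cv2.INTER_CUBIC))
```

```text
z1 [(763, 154), (752, 169), (742, 149), (732, 164)]
lip [(536, 200), (480, 264), (517, 195), (460, 259)] box [(627, 390), (455, 342), (691, 228)]
```

View pics/z4.png

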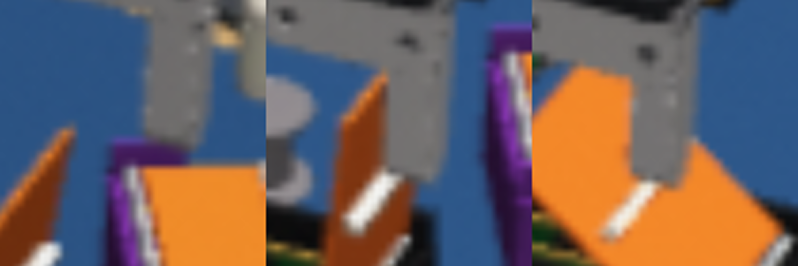

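The crops show the fingertip about 25 px (at crop scale) higher than kinematics predicts in all three views, while the carrier matches its prediction. The real tip is therefore about 18 mm higher than I reckoned, roughly at TCP z + 4 mm, and it landed on the rib. I back off, go in lower and redo the fold.

>>> carry_out(
  increments=[
    [255,[-4,0,-4],0],
    [255,[-6,0,-4],0],
    [255,[-8,0,-4],0],
    [255,[-10,0,-2],0],
    [255,[-12,0,0],0],
    [255,[-12,0,0],0],
    [255,[-10,0,0],0],
    [255,[0,0,0],0],
  ],
)

```text
time: 6.1
tool_pos: [0.5084, 0.0042, 0.1099]
ee_rot: [3.142, 0.0, 0.266]
wrist_force: [0.0, -0.3, 0.2]
width: 0.0004
finger_force: 0.0
```

>>> carry_out(
  increments=[
    [255,[0,0,6],0],
    [255,[0,0,4],0],
    [255,[0,0,0],0],
    [255,[0,0,0],0],
  ],
)

```text
time: 6.5
tool_pos: [0.5099, 0.0047, 0.0995]
ee_rot: [-3.141, 0.001, 0.267]
wrist_force: [0.6, -0.4, 0.1]
width: 0.0006
finger_force: 0.0
```

Run:
```python
from h import *
st();s=robot.snapshot("side")
cv2.imwrite("pics/z5.png",cv2.resize(s[130:230,265:365],(600,600),interpolation=cv2.INTER_CUBIC))
c=robot.get_calibration("side");T=np.linalg.inv(np.array(c["T"]));f=200/np.tan(np.radians(c["vfov"]/2))
p=np.array(robot.get_obs()["tool_pos"])
for dz in(-14,4):
  for a in(-.008,.008):
    w=np.r_[p[:2]+a*ex+.012*ey,p[2]+dz/1e3,1];q=(T@w)[:3];print(dz,a,(c["cx"]+f*q[0]/q[2]-265)*6,(c["cy"]+f*q[1]/q[2]-130)*6)
```

```text
car xy [-98.1   0.7] z 0.0995 tip 0.0855 F x,y,z 0.46 -0.58 0.12 yaw 0.267 6.5
-14 -0.008 439.4016248425962 410.9722365124383
-14 0.008 410.4502585097632 403.6171371878994
4 -0.008 441.02850243901855 381.9015847714756
4 0.008 411.8601841166892 374.59733058896745
```

View pics/z5.png

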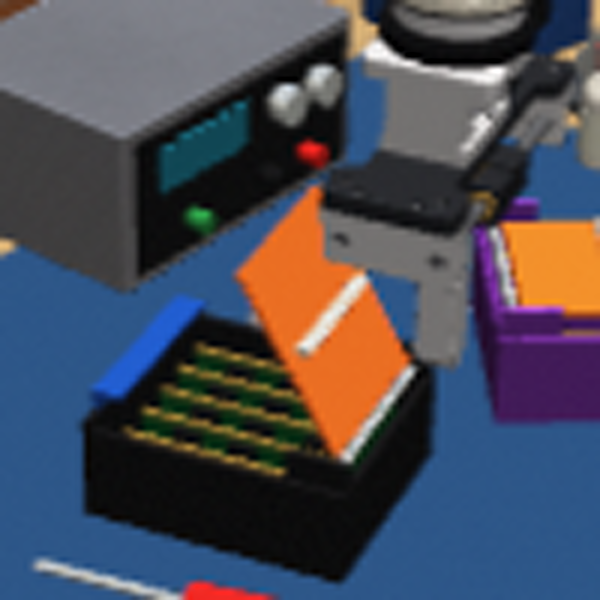

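The side crop shows the fingertip bottom at about (440,362), again higher than the TCP suggests and clear behind the flap. The flap rests at around 57° with the rib at (335,315). Going lower and advancing below the rib.

>>> carry_out(
  increments=[
    [255,[6,0,7],0],
    [255,[7,0,6],0],
    [255,[8,0,0],0],
    [255,[8,0,0],0],
    [255,[5,0,0],0],
    [255,[3,0,0],0],
    [255,[0,0,0],0],
  ],
)

```text
time: 7.25
tool_pos: [0.546, 0.0144, 0.0871]
ee_rot: [3.141, -0.0, 0.267]
wrist_force: [0.3, -0.8, -0.3]
width: 0.0005
finger_force: 0.0
```

>>> carry_out(
  increments=[
    [255,[3,0,0],0],
    [255,[3,0,0],0],
    [255,[3,0,0],0],
    [255,[0,0,0],0],
  ],
)

```text
time: 7.65
tool_pos: [0.5542, 0.0167, 0.0868]
ee_rot: [3.142, 0.0, 0.267]
wrist_force: [-1.3, -0.9, 0.2]
width: 0.0009
finger_force: 0.4
```

Run:
```python
from h import *
st();s=robot.snapshot("side")
cv2.imwrite("pics/z6.png",cv2.resize(s[130:230,265:365],(600,600),interpolation=cv2.INTER_CUBIC))
```

```text
car xy [-52.1   0.7] z 0.0868 tip 0.0728 F x,y,z -1.5 -0.52 0.25 yaw 0.267 7.65
```

View pics/z6.png

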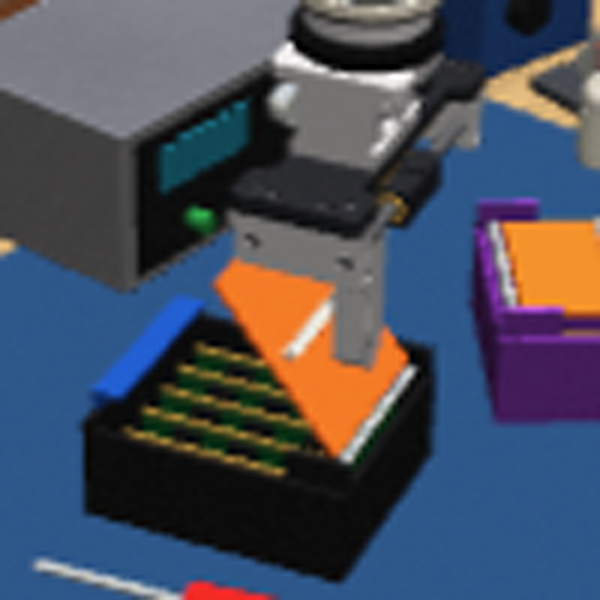

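The fingertip at (355,360) now bears on the clear strip below the rib, with the rib at (310,330), at about 1.5 N. Folding down.

>>> carry_out(
  increments=[
    [255,[3,0,1],0],
    [255,[3,0,2],0],
    [255,[2,0,3],0],
    [255,[2,0,3],0],
    [255,[1,0,3],0],
    [255,[1,0,3],0],
    [255,[1,0,3],0],
    [255,[0,0,0],0],
  ],
)

```text
time: 8.5
tool_pos: [0.567, 0.0202, 0.0687]
ee_rot: [3.141, -0.0, 0.267]
wrist_force: [0.7, -0.2, 1.5]
width: 0.0004
finger_force: 0.6
```

>>> carry_out(
  increments=[
    [255,[0,0,2],0],
    [255,[0,0,2],0],
    [255,[0,0,0],0],
  ],
)

```text
time: 8.8
tool_pos: [0.5668, 0.0201, 0.0648]
ee_rot: [3.141, -0.0, 0.267]
wrist_force: [0.7, -0.7, 1.5]
width: 0.0001
finger_force: 0.9
```

```bash
python3 -c "
from h import *
st()"
```

```text
car xy [-39.1   0.7] z 0.0648 tip 0.0508 F x,y,z 0.48 -0.89 1.51 yaw 0.267 8.8
```

>>> carry_out(
  increments=[
    [255,[0,0,2],0],
    [255,[0,0,1],0],
    [255,[0,0,0],0],
  ],
)

```text
time: 9.1
tool_pos: [0.5668, 0.0201, 0.0619]
ee_rot: [3.141, -0.0, 0.267]
wrist_force: [2.5, -0.4, 2.2]
width: 0.0003
finger_force: 1.0
```

>>> carry_out(
  increments=[
    [255,[0,0,1],0],
    [255,[0,0,1],0],
    [255,[0,0,0],0],
  ],
)

```text
time: 9.4
tool_pos: [0.5669, 0.0201, 0.0599]
ee_rot: [3.141, -0.0, 0.267]
wrist_force: [1.6, 0.6, 3.3]
width: 0.0003
finger_force: 1.1
```

>>> carry_out(
  increments=[
    [255,[0,0,1],0],
    [255,[0,0,1],0],
    [255,[0,0,0],0],
  ],
)

```text
time: 9.7
tool_pos: [0.567, 0.0201, 0.0582]
ee_rot: [3.141, -0.001, 0.267]
wrist_force: [2.3, 0.1, 2.6]
width: 0.0002
finger_force: 1.7
```

Run:
```python
from h import *
st();s=robot.snapshot("side")
cv2.imwrite("pics/z7.png",cv2.resize(s[130:230,265:365],(600,600),interpolation=cv2.INTER_CUBIC))
```

```text
car xy [-38.8   0.7] z 0.0582 tip 0.0442 F x,y,z 2.21 -0.5 2.61 yaw 0.267 9.7
```

View pics/z7.png

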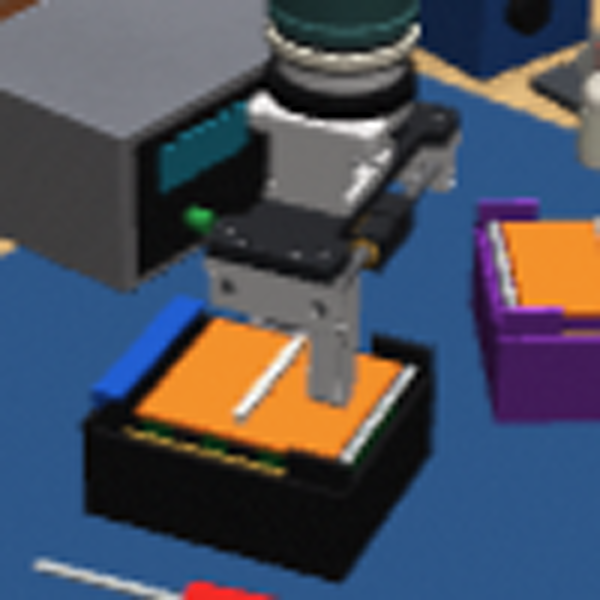

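The fingertip at (330,398) presses the clear strip behind the rib (270,378), and the flap is nearly flat with its near edge corner at (135,412). From here I work by numbers only.

>>> carry_out(
  increments=[
    [255,[0,0,1],0],
    [255,[0,0,1],0],
    [255,[0,0,0],0],
  ],
)

```text
time: 10.05
tool_pos: [0.5671, 0.0201, 0.0579]
ee_rot: [3.141, -0.001, 0.267]
wrist_force: [-0.4, 0.5, 10.0]
width: 0.0004
finger_force: 5.0
```

>>> carry_out(
  increments=[
    [255,[0,0,1],0],
    [255,[0,0,1],0],
    [255,[0,0,0],0],
  ],
)

```text
time: 10.35
tool_pos: [0.5673, 0.0201, 0.0577]
ee_rot: [3.141, -0.002, 0.267]
wrist_force: [-3.0, 1.3, 15.9]
width: 0.0007
finger_force: 8.1
```

```bash
cat >> h.py <<'E'
def onY(u,v,y):
    a=ray("side",u,v,0.);b=ray("side",u,v,.2)
    ya,yb=car(a)[1],car(b)[1];k=(y-ya)/(yb-ya);p=a+k*(b-a);return car(p),(p[2]*1e3).round(1)
E
python3 - <<'E'
from h import *
st();print("z7 edge corner",onY(265+135/6,130+412/6,50))
s=robot.snapshot("side");m=hsv(s,(8,150,150),(22,255,255));k=np.zeros_like(m);k[175:215,280:336]=m[175:215,280:336]
c=max(cv2.findContours(k,0,2)[0],key=cv2.contourArea)
p=c[:,0];q=p[p[:,0].argmin()];print("left corner",q,onY(*q,50))
E
```

```text
car xy [-38.6   0.6] z 0.0577 tip 0.0437 F x,y,z -2.59 2.05 15.88 yaw 0.267 10.35
z7 edge corner (array([50.2, 50. ]), np.float64(63.4))
left corner [288 198] (array([48.4, 50. ]), np.float64(66.5))
```

The flap is flat on its stop (edge at carrier x ≈ 49, z ≈ 66) with TCP z at 0.058. I ease the press and slide forward to the rib.

>>> carry_out(
  increments=[
    [255,[0,0,-3],0],
    [255,[0,0,-0.5],0],
    [255,[3,0,0],0],
    [255,[3,0,0],0],
    [255,[3,0,0],0],
    [255,[0,0,0],0],
  ],
)

```text
time: 11.0
tool_pos: [0.5744, 0.0221, 0.058]
ee_rot: [3.141, 0.003, 0.267]
wrist_force: [-2.2, -0.2, 9.2]
width: 0.0007
finger_force: 4.5
```

>>> carry_out(
  increments=[
    [255,[3,0,0],0],
    [255,[3,0,0],0],
    [255,[3,0,0],0],
    [255,[0,0,0],0],
  ],
)

```text
time: 11.4
tool_pos: [0.5831, 0.0245, 0.058]
ee_rot: [3.141, 0.003, 0.267]
wrist_force: [-1.5, 0.1, 9.2]
width: 0.0004
finger_force: 4.5
```

>>> carry_out(
  increments=[
    [255,[2,0,-1],0],
    [255,[2,0,0],0],
    [255,[1,0,0],0],
    [255,[0,0,0],0],
  ],
)

```text
time: 11.8
tool_pos: [0.5862, 0.0254, 0.058]
ee_rot: [-3.141, 0.007, 0.267]
wrist_force: [-3.9, -1.1, 7.4]
width: 0.0002
finger_force: 4.0
```

>>> carry_out(
  increments=[
    [255,[2,0,0],0],
    [255,[2,0,0],0],
    [255,[0,0,0],0],
  ],
)

```text
time: 12.1
tool_pos: [0.5892, 0.0261, 0.0579]
ee_rot: [-3.141, 0.009, 0.267]
wrist_force: [-6.5, -1.8, 9.5]
width: 0.0005
finger_force: 4.5
```

```bash
cat >> h.py <<'E'
def edge():
    s=robot.snapshot("side");m=hsv(s,(8,150,150),(22,255,255));k=np.zeros_like(m);k[175:215,270:336]=m[175:215,270:336]
    p=max(cv2.findContours(k,0,2)[0],key=cv2.contourArea)[:,0];q=p[p[:,0].argmin()];print("left corner",q,onY(*q,50))
    w=cv2.inRange(cv2.cvtColor(s,cv2.COLOR_BGR2HSV),(0,0,180),(180,60,255));k=np.zeros_like(w);k[180:208,290:318]=w[180:208,290:318]
    ys,xs=np.nonzero(k)
    if len(xs): i=ys.argmax();print("rib end",xs[i],ys[i],onY(xs[i],ys[i],40))
E
python3 -c "
from h import *
st();edge()"
```

```text
car xy [-15.9   0.7] z 0.0579 tip 0.0439 F x,y,z -6.74 -0.06 9.46 yaw 0.267 12.1
left corner [283 197] (array([66., 50.]), np.float64(65.3))
rib end 316 204 (array([-43.5,  40. ]), np.float64(64.0))
```

Run:
```python
from h import *
a=cv2.imread("pics/side0.png");s=robot.snapshot("side");cv2.imwrite("pics/s8.png",s)
for n,im in(("before",a),("now",s)):
    b=hsv(im,(105,170,140),(122,255,255));k=np.zeros_like(b);k[175:200,275:302]=b[175:200,275:302]
    cs=max(cv2.findContours(k,0,2)[0],key=cv2.contourArea)[:,0]
    g=cv2.cvtColor(im,cv2.COLOR_BGR2GRAY).astype(int)
    # box -y.. left vertical edge, right edge, bottom corner via dark threshold
    d=g<45
    print(n,"lip",cs.min(0),cs.max(0),"box row210",np.nonzero(d[210,270:345])[0][[0,-1]]+270,"col322 bottom",np.nonzero(d[195:235,322])[0].max()+195,"col300",np.nonzero(d[195:235,300])[0].max()+195)
for v in(186,190,194,198,202):
    print(v,[("W" if im_s<70 and im_v>150 else "O" if 8<=h<=24 and im_s>120 else "B" if 100<h<125 and im_s>150 else ".") .__str__() for h,im_s,im_v in cv2.cvtColor(s,cv2.COLOR_BGR2HSV)[v,278:334]].__str__().replace("'","").replace(", ",""))
```

```text
before lip [280 179] [298 195] box row210 [279 333] col322 bottom 226 col300 234
now lip [279 180] [297 195] box row210 [279 333] col322 bottom 226 col300 220
186 [BBBBBBBBBBBBBBBBOOOOOOOOOOOOOWW...........BBBBBBB.....BB]
190 [BBBBBBBBBBBB.OOOOOOOOOOOO.WW.OOO........OOOOOOOO.W......]
194 [BBBBBBBBBOOOOOOOOOOOOO.WW.OOOOOO.......OOOOOO.WWOO......]
198 [BB...OOOOOOOOOOOOOOOOW.OOOOOOOOOOOOOOOOOOOWWWOOO........]
202 [B.......OOO.........OOOOOOOOOOOOOOOOOOOWW.OOO...........]
```

Run:
```python
from h import *
for n,u,v in(("z7 rib",305,199),("now rib",299.5,198),("now rib top row186",307.5,186),("z7 rib top",265+300/6,130+340/6)):
    print(n,onY(u,v,40), car(ray("side",u,v,.0735)))
s7=cv2.imread("pics/z7.png");s7=cv2.resize(s7,(100,100),interpolation=cv2.INTER_AREA)
s8=cv2.imread("pics/s8.png")[130:230,265:365]
for v in(190,194,196):
  for n,im in(("z7",s7),("now",s8)):
    h=cv2.cvtColor(im,cv2.COLOR_BGR2HSV)[v-130];w=np.nonzero((h[:70,1]<80)&(h[:70,2]>170))[0]+265;w=w[w<316]
    print(v,n,w,[car(ray("side",x,v,.0735)).tolist() for x in ([w.mean()] if len(w) else [])])
```

```text
z7 rib (array([-5.9, 40. ]), np.float64(72.0)) [-6.8 41.9]
now rib (array([13., 40.]), np.float64(70.4)) [11.1 44.1]
now rib top row186 (array([-14.,  40.]), np.float64(122.6)) [ 16.8 -29.6]
z7 rib top (array([-38.9,  40. ]), np.float64(127.0)) [ -7.  -36.2]
190 z7 [311 312] [[-4.6, -13.4]]
190 now [304 305] [[15.8, -3.9]]
194 z7 [307 308 309] [[-3.8, 12.4]]
194 now [300 301 302 303] [[14.9, 21.1]]
196 z7 [306 307] [[-4.1, 24.7]]
196 now [299 300] [[15.9, 34.0]]
```

The carrier is unmoved, and the flap was carried about 19.5 mm forward by friction under the finger (rib centre now at carrier x ≈ 15.5, against 16 fully forward). I lighten the press, go to the rib and finish by pushing on it.

>>> carry_out(
  increments=[
    [255,[0,0,-2],0],
    [255,[3,0,0],0],
    [255,[3,0,0],0],
    [255,[3,0,0],0],
    [255,[3,0,0],0],
    [255,[0,0,0],0],
  ],
)

```text
time: 12.8
tool_pos: [0.6049, 0.0307, 0.0601]
ee_rot: [-3.141, -0.0, 0.267]
wrist_force: [0.1, -0.3, 1.0]
width: 0.0001
finger_force: 0.4
```

```bash
python3 -c "
from h import *
st()"
```

```text
car xy [0.4 1. ] z 0.0601 tip 0.0461 F x,y,z 0.07 -0.29 1.04 yaw 0.267 12.8
```

>>> carry_out(
  increments=[
    [255,[2,0,1.5],0],
    [255,[1,0,1],0],
    [255,[1,0,0],0],
    [255,[0,0,0],0],
  ],
)

```text
time: 13.2
tool_pos: [0.6082, 0.0314, 0.0581]
ee_rot: [3.141, 0.0, 0.267]
wrist_force: [-2.7, 0.3, 3.4]
width: 0.0004
finger_force: 1.3
```

>>> carry_out(
  increments=[
    [255,[1,0,0],0],
    [255,[1,0,0],0],
    [255,[0,0,0],0],
  ],
)

```text
time: 13.5
tool_pos: [0.6092, 0.0316, 0.0579]
ee_rot: [3.142, 0.003, 0.267]
wrist_force: [-5.1, -1.1, 5.0]
width: 0.0004
finger_force: 3.1
```

>>> carry_out(
  increments=[
    [255,[0.5,0,0],0],
    [255,[0,0,0],0],
    [255,[0,0,0],0],
  ],
)

```text
time: 13.8
tool_pos: [0.6092, 0.0317, 0.0578]
ee_rot: [-3.142, 0.004, 0.267]
wrist_force: [-5.7, -1.4, 4.4]
width: 0.0007
finger_force: 3.6
```

Run:
```python
from h import *
st();s=robot.snapshot("side")[130:230,265:365]
for v in(190,194,196):
    h=cv2.cvtColor(s,cv2.COLOR_BGR2HSV)[v-130];w=np.nonzero((h[:70,1]<80)&(h[:70,2]>170))[0]+265;w=w[w<316]
    print(v,w,[car(ray("side",x,v,.0735)).tolist() for x in ([w.mean()] if len(w) else [])])
```

```text
car xy [4.9 0.8] z 0.0578 tip 0.0438 F x,y,z -5.92 0.1 4.37 yaw 0.267 13.8
190 [] []
194 [300 301 302 303] [[14.9, 21.1]]
196 [299 300] [[15.9, 34.0]]
```

With 5.9 N on the rib nothing moves, and finger and rib both put the slide at its 20 mm stop. Unloading and lifting away.

>>> carry_out(
  increments=[
    [255,[-2,0,0],0],
    [255,[-1,0,-2],0],
    [255,[0,0,-3],0],
    [255,[0,0,-5],0],
    [255,[0,0,-15],0],
    [255,[0,0,-25],0],
    [255,[0,0,-30],0],
    [255,[0,0,-30],0],
  ],
)

```text
time: 14.65
tool_pos: [0.6078, 0.0314, 0.17]
ee_rot: [3.141, -0.001, 0.267]
wrist_force: [0.3, -0.7, -0.6]
width: 0.0006
finger_force: 0.0
```

>>> carry_out(
  increments=[
    [255,[-30,0,0],0],
    [255,[-40,0,0],0],
    [255,[-40,0,0],0],
    [255,[-40,0,0],0],
    [255,[-40,0,0],0],
    [255,[-30,0,0],0],
    [255,[0,0,0],0],
    [255,[0,0,0],0],
  ],
)

```text
time: 15.45
tool_pos: [0.3961, -0.0268, 0.1694]
ee_rot: [3.14, -0.003, 0.266]
wrist_force: [0.2, -0.2, 0.3]
width: 0.0
finger_force: 0.0
```

Run:
```python
from h import *
st();s=robot.snapshot("side");t=robot.snapshot("top")
m=hsv(s,(8,150,150),(22,255,255));k=np.zeros_like(m);k[150:215,270:336]=m[150:215,270:336];p=np.nonzero(k);print("orange rows",p[0].min(),p[0].max(),"cols",p[1].min(),p[1].max())
h=cv2.cvtColor(s,cv2.COLOR_BGR2HSV)
for v in(188,192,194,196):
    w=np.nonzero((h[v,:316,1]<80)&(h[v,:316,2]>170))[0];w=w[w>290]
    if len(w):print(v,w,car(ray("side",w.mean(),v,.075)))
b=hsv(s,(105,170,140),(122,255,255));q=np.zeros_like(b);q[175:200,275:302]=b[175:200,275:302]
c=max(cv2.findContours(q,0,2)[0],key=cv2.contourArea)[:,0];print("lip side",c.min(0),c.max(0))
m=hsv(t,(105,150,140),(125,255,255));m2=np.zeros_like(m);m2[145:180,265:335]=m[145:180,265:335]
r=cv2.minAreaRect(max(cv2.findContours(m2,0,2)[0],key=cv2.contourArea));print("top lip",r,car(ray("top",*r[0],.073)))
m=hsv(t,(8,90,130),(22,255,255));m2=np.zeros_like(m);m2[150:235,265:340]=m[150:235,265:340]
r=cv2.minAreaRect(max(cv2.findContours(m2,0,2)[0],key=cv2.contourArea));print("top flap",r,[car(ray("top",*x,.066)).tolist() for x in cv2.boxPoints(r)])
```

```text
car xy [-216.1   -0. ] z 0.1694 tip 0.1554 F x,y,z 0.1 -0.28 0.31 yaw 0.266 15.45
orange rows 182 208 cols 286 328
188 [305 306] [ 16.8 -13.9]
192 [302 303] [15.8 11.4]
194 [300 301] [16.8 24.4]
196 [299 300] [14.9 36. ]
lip side [280 179] [298 195]
top lip ((296.6980895996094, 162.94338989257812), (5.7691426277160645, 39.834556579589844), 74.05460357666016) [67.6  0.4]
top flap ((303.14385986328125, 185.29971313476562), (37.863746643066406, 39.01930236816406), 74.35775756835938) [[57.1, 51.2], [57.1, -51.4], [-42.5, -51.0], [-42.5, 51.0]]
```

```bash
python3 -c "
from bench import robot
print(robot.close_job())"
```

```text
the job is handed in; nothing more can be done
None
```

The flap lies flat and stayed tucked after I lifted away, about 12 mm under the blue lip with the slide at its 20 mm stop; the carrier is within about 1 mm of its place, but friction under the finger did most of the slide before the final rib push, and the first fold attempt caught on the rib (peak about 20 N) and was redone.

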